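# Crack the steam vent of the heated warming drawer a quarter turn and hold it

## Robot

A 6-joint arm with a two-finger parallel gripper is mounted at the origin on the work surface. World frame = base frame: x ahead of the robot, y to its left, z up, the work surface at z = 0. Lengths are in mm, angles in rad, forces in N, time in s.
With the tool pointing down it reaches from about 375 to 925 mm from the base axis. Payload 5.7 kg.
Tool frame: the origin (TCP) lies at the very end of the fingers, on their centre line; the grasp point (between the pads) lies 19 mm behind it; y points along the fingers, x is the direction in which the jaws open and shut, and the axes are right-handed (so a half turn about y gives the same grasp; the last joint's range is limited). The gripper opens to 85 mm and grips with 20 to 120 N. Pads are 22 mm wide; open, the fingers measure 114 mm over their backs; the gripper's body (76 mm by 85 mm) begins 54 mm behind the grasp point. The pads swing forward as they close: fully open they stand 13 mm farther back than shut.
Start: joints at [-1.376, 0.359, 1.51, -0, 1.272, -0.115], TCP at [182.906, -571.409, 231.267] pointing down, gripper open.
Joint ranges: [-2.97, 2.97], [-1.01, 2.36], [0.21, 2.38], [-0.96, 4.11], [0.2, 2.71], [-2.98, 2.98]. Speed limits (rad/s): [2.39, 2.39, 3.14, 3.14, 3.14, 3.14].

## Interface

Orientations are given as a unit quaternion [x, y, z, w].
In Python, from plant import manip gives the robot as it stands. Calls block until the motion is done:
- manip.reach(position, orientation): joint-space move of the TCP to a pose.
- manip.move_straight(position, orientation=None, max_speed=150): straight line of the TCP; orientation=None keeps the orientation; max_speed is the mean speed in mm/s.
- manip.movej(angles): joint-space move.
- manip.let_go() and manip.grab(force=None): open the fingers fully, or close them until they stop; force is the grip in N (None keeps the last).
- manip.pause(seconds).
- manip.inverse_kinematics(position, orientation): joint angles nearest the present ones, or None.
- manip.state(): the state.
- manip.capture(name): name is "scene" or "top" or "wrist"; returns the picture (480x640x3 uint8, red, green, blue); there is no depth.
- manip.camera_params(name): a dict with "mtx" (3x3 intrinsics, pixels), "k1" (the pictures are not rectified: a ray, as slopes to the right and down, at radius r is drawn at 1 + k1 r^2 times it, then the intrinsics apply), "T" (4x4, takes a point from camera to world coordinates). Camera axes: x right, y down, z forward; pixel columns grow to the right and rows downward; lengths in mm; the calibration is good to about 2 mm. A picture is of the moment at which its call begins: read the wrist's pose just before it. camera_params takes no time and is no camera call; for the wrist camera it gives the pose at the moment of the call.
A pose or a line that the arm cannot do raises manip.Unreachable and nothing moves.
- manip.close_job(): hands the job in, once; it reports no verdict.
The state is a dict: "t": time; "joints": joint angles; "qd": joint speeds; "effort": joint torques, N m; "tool_pos": TCP position; "tcp_rot": TCP orientation; "contact_force": force on the tool from outside, world axes, zero at the start; "torque": the same for the moment, N m; "width": finger opening in mm.
Only numpy, scipy, OpenCV 4.12 (cv2) and the standard library are available. Lean on these libraries where they do the work, as an engineer would, in place of code of your own. Each camera call takes 0.05 s, during which the arm holds its last target. There are 200 camera calls.

## Task

One drawer of the twin warming box is switched on: its pilot lamp glows green, the other one is dark. On the deck behind the lit lamp, screw that drawer's steam vent down clockwise by its winged thumbscrew until it seats, then back it off a quarter turn and keep hold of the wings there so that I can nip up the lock ring; finish while still gripping it. Leave the other vent and both switches as they are, and don't disturb the cutters, the dough docker or the caddy.

Things in the scene. Friction and masses are not known exactly. Their poses are not given: they have to be found in the camera images.
- lamp_lit (a point): Top of the glowing green pilot lamp (lens 18 mm across) of the switch that is on, left or right. The lamp sits beside a grey rocker on a black bezel (40 x 74 mm) on the warming box's deck, 145 mm in front of (nearer the robot than) the steam vent of the drawer it heats and 19 mm left of that vent's axis; the vent it belongs to is the nearer of the two.
- lamp_dark (a point): Top of the unlit, near-black pilot lamp of the switch that is off; otherwise the same as the lit one.
- rocker_lit (a joint): Grey rocker (30 x 22 mm) of the switch that is on, right of its lamp, 34 mm away. Reads 0 as found, 0.52 rad if flipped over. Not to be flipped.
- rocker_dark (a joint): Grey rocker of the switch that is off; reads 0 as found, 0.52 rad if flipped over. Not to be flipped.
- wing_left: Thumbscrew of the left drawer's steam vent (left as the robot sees it): upright steel wings, a bar 50 mm long, 10 mm thick, ears 33 mm tall. Origin: on the screw's upright axis, midway between the wings, at the height to grip them (10 mm below the ears' tops). x runs along the wings to the ear with the yellow top, z up. The box's deck lies 47 mm below the origin, 200 mm above the counter.
- vent_left (a joint): Angle of the left thumbscrew: 0 when seated (hard stop), growing counter-clockwise from above as it is backed off; a quarter turn open reads 1.57 rad. Clockwise screws it down, 1 mm per rad. Starts at 0.9 to 2.6 rad, so may need more than one grasp. Light friction (about 0.06 N m); it stays where it is left.
- wing_left_tip (a point): Outer end of the left thumbscrew's yellow-topped wing, 25 mm from the screw's axis, at grip height. Under the wings, 23 mm below this, is a brass lock ring (25 mm across, 6 mm thick), and under that the domed vent cap (72 mm across); both turn with the screw.
- wing_right: Thumbscrew of the right drawer's steam vent (right as the robot sees it): upright steel wings, a bar 50 mm long, 10 mm thick, ears 33 mm tall. Origin: on the screw's upright axis, midway between the wings, at the height to grip them (10 mm below the ears' tops). x runs along the wings to the ear with the yellow top, z up. The box's deck lies 47 mm below the origin, 200 mm above the counter.
- vent_right (a joint): Angle of the right thumbscrew: 0 when seated (hard stop), growing counter-clockwise from above as it is backed off; a quarter turn open reads 1.57 rad. Clockwise screws it down, 1 mm per rad. Starts at 0.9 to 2.6 rad, so may need more than one grasp. Light friction (about 0.06 N m); it stays where it is left.
- wing_right_tip (a point): Outer end of the right thumbscrew's yellow-topped wing, 25 mm from the screw's axis, at grip height. Under the wings, 23 mm below this, is a brass lock ring (25 mm across, 6 mm thick), and under that the domed vent cap (72 mm across); both turn with the screw.
- heart_center (a point): Yellow nylon heart cutter lying on the rear of the deck, about 70 mm across, 28 mm tall; its centre, 14 mm up.
- circle_center (a point): Chrome scalloped circle cutter lying on the rear of the deck, 70 mm across, 26 mm tall; its centre, 13 mm up.
- docker_center (a point): Beechwood roller docker with steel pins lying on the counter right of the box, roller 72 mm over the pins and 110 mm long, handle reaching 225 mm towards the robot; the roller's centre, 36 mm up.
- caddy: Frosted polycarbonate cutter caddy standing on the counter left of the box, 190 x 130 mm, 110 mm tall, fixed; origin at the centre of its underside.

How it is judged:
By the outcome, as a careful person would: the job done as asked, in the order asked, and still so for the second after the job is handed in, while the arm keeps its last pose, push and grip.
It also fails if it takes over 45 s, if anything falls off the work surface, if the arm or the gripper's body presses on something with over 40 N, if the wrist force passes 120 N, or if a joint passes its speed limit or range.

## Working session

There is one attempt and no reset: what is moved stays moved. The work goes in short steps, each a Python script; the robot and the scene stay as the last script left them, time stands still between calls to the robot, and variables do not carry over. Pictures are saved under pics/ and viewed, about 8 in all and at most 12, crops included, and the job is handed in when it is done.

```bash
ls; mkdir -p pics
python3 - <<'E'
from plant import manip
import cv2,numpy as np
s=manip.state();print(s)
for n in("scene","top"):
    im=manip.capture(n);cv2.imwrite(f"pics/{n}0.png",im[:,:,::-1]);c=manip.camera_params(n)
    print(n,np.round(c["mtx"],1).tolist(),c["k1"],np.round(c["T"],3).tolist())
E
```

```text
pics
{'t': 0.0, 'joints': array([-1.37609259e+00,  3.59472267e-01,  1.51145808e+00,  1.61355710e-06,
        1.27247620e+00, -1.15073434e-01]), 'qd': array([ 0.0009626 , -0.0010648 , -0.00041708, -0.00058588, -0.00208942,
       -0.00075157]), 'effort': array([-2.26566488e-03, -5.27628422e+01, -2.78623402e+01, -4.79711762e-04,
        1.30483462e-02, -1.13813709e-05]), 'tool_pos': array([ 182.78299593, -570.76231822,  230.46330318]), 'tcp_rot': array([-0.57071357,  0.41735011, -0.41640852,  0.5715845 ]), 'contact_force': array([-0.20628082, -0.00203493,  0.35721917]), 'torque': array([-0.02339468,  0.02509742,  0.05215533]), 'width': 85.46614630610352}
scene [[468.0, 0.0, 316.9], [0.0, 468.0, 241.9], [0.0, 0.0, 1.0]] -0.062265158241479816 [[-0.83, 0.311, -0.462, 1208.048], [0.557, 0.485, -0.675, 865.773], [0.014, -0.818, -0.576, 926.092], [0.0, 0.0, 0.0, 1.0]]
top [[466.9, 0.0, 319.5], [0.0, 466.9, 243.3], [0.0, 0.0, 1.0]] -0.028083922237150546 [[-0.001, -0.992, 0.123, 470.365], [-1.0, 0.002, 0.002, -13.748], [-0.002, -0.123, -0.992, 1244.472], [0.0, 0.0, 0.0, 1.0]]
```

View pics/top0.png

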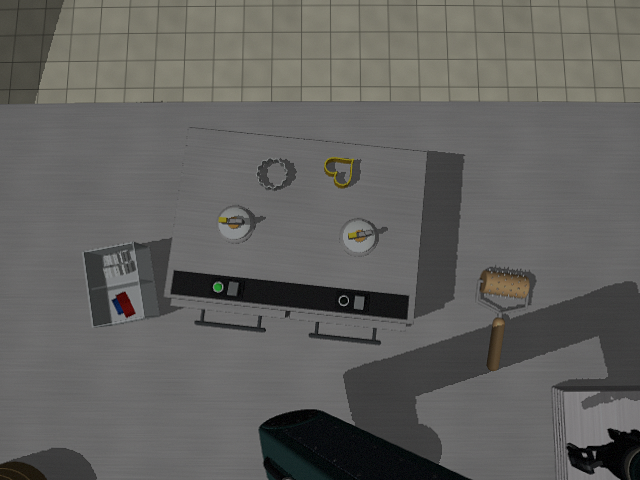

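View pics/scene0.png

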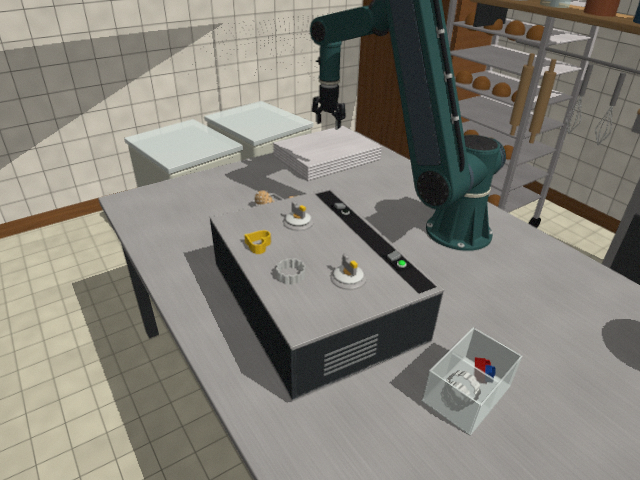

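The left lamp is lit: top (218,287), with its vent at about (235,222) and the yellow ear on the left at (223,221). Nothing stands near the vent except the circle cutter behind it at (277,173).

```bash
cat > h.py <<'E'
from plant import manip
import cv2,numpy as np
from scipy.spatial.transform import Rotation as R
def ray(cam,uv):
    s=cv2.undistortPoints(np.array(uv,float).reshape(-1,1,2),cam["mtx"],np.array([cam["k1"],0,0,0.]))[:,0]
    T=np.array(cam["T"]);d=np.c_[s,np.ones(len(s))]@T[:3,:3].T
    return T[:3,3],d
def onz(cam,uv,z):
    o,d=ray(cam,uv); return o+d*((z-o[2])/d[:,2:3])
def proj(cam,P):
    T=np.array(cam["T"]);p=(np.atleast_2d(P)-T[:3,3])@T[:3,:3]
    s=p[:,:2]/p[:,2:];s=s*(1+cam["k1"]*(s**2).sum(1,keepdims=True))
    return s@cam["mtx"][:2,:2].T+cam["mtx"][:2,2]
def down(phi):
    c,s=np.cos(phi),np.sin(phi)
    return R.from_matrix(np.array([[c,0,-s],[s,0,c],[0,-1,0]])).as_quat()
def blobs(im,lo,hi,amin=6):
    m=cv2.inRange(cv2.cvtColor(im,cv2.COLOR_RGB2HSV),lo,hi)
    n,l,st,c=cv2.connectedComponentsWithStats(m)
    return [(st[i,4],*np.round(c[i],1),*st[i,:4]) for i in range(1,n) if st[i,4]>=amin]
def shoot(n,name):
    cam=manip.camera_params(n);im=manip.capture(n);cv2.imwrite(f"pics/{name}.png",im[:,:,::-1]);return cam,im
E
python3 - <<'E'
from h import *
cam=manip.camera_params("top");im=cv2.imread("pics/top0.png")[:,:,::-1].copy()
y=[b for b in blobs(im,(20,120,100),(35,255,255))];g=blobs(im,(45,120,80),(80,255,255))
print(y,g)
for b in y: print("yellow",onz(cam,b[1:3],257).round(1))
for b in g: print("lamp",onz(cam,b[1:3],210).round(1))
print("wing~",onz(cam,(232,221),252).round(1),"cap",onz(cam,(236,224),212).round(1))
sc=manip.camera_params("scene");i2=cv2.imread("pics/scene0.png")[:,:,::-1].copy()
y2=blobs(i2,(20,120,100),(35,255,255))
for b in y2: print("sc yellow",b,onz(sc,b[1:3],257).round(1))
x0=onz(cam,(232,221),252)[0]
print("dist",np.hypot(*x0[:2]))
for ph in np.radians([-90,-60,-30,0,30,60,90,120,150]):
    q=manip.inverse_kinematics([x0[0],x0[1],400],down(ph)); print(round(np.degrees(ph)),None if q is None else np.round(q,2))
E
```

```text
[(np.int32(151), np.float64(338.9), np.float64(169.4), np.int32(324), np.int32(157), np.int32(30), np.int32(29)), (np.int32(35), np.float64(222.0), np.float64(219.0), np.int32(219), np.int32(217), np.int32(7), np.int32(5)), (np.int32(41), np.float64(352.2), np.float64(234.5), np.int32(348), np.int32(231), np.int32(9), np.int32(7))] [(np.int32(46), np.float64(217.5), np.float64(286.9), np.int32(214), np.int32(284), np.int32(8), np.int32(7))]
yellow [[754.9 -54.4 257. ]]
yellow [[645.9 197.4 257. ]]
yellow [[611.8 -81.9 257. ]]
lamp [[502.  213.8 210. ]]
wing~ [[642.4 176.7 252. ]] cap [[642.5 175.3 212. ]]
sc yellow (np.int32(30), np.float64(302.2), np.float64(207.6), np.int32(299), np.int32(205), np.int32(7), np.int32(6)) [[613.4 -77.4 257. ]]
sc yellow (np.int32(420), np.float64(258.3), np.float64(240.6), np.int32(245), np.int32(230), np.int32(26), np.int32(24)) [[790.6  -1.7 257. ]]
sc yellow (np.int32(37), np.float64(353.5), np.float64(263.8), np.int32(350), np.int32(261), np.int32(8), np.int32(7)) [[648.5 201.6 257. ]]
dist 666.25715864284
-90 [ 0.16  0.37  1.09 -0.    1.68  1.74]
-60 [0.16 0.37 1.09 0.   1.68 1.21]
-30 [ 0.16  0.37  1.09 -0.    1.68  0.69]
0 [ 0.16  0.37  1.09 -0.    1.68  0.16]
30 [ 0.16  0.37  1.09 -0.    1.68 -0.36]
60 [ 0.16  0.37  1.09  0.    1.68 -0.88]
90 [ 0.16  0.37  1.09 -0.    1.68 -1.41]
120 [ 0.16  0.37  1.09 -0.    1.68 -1.93]
150 [ 0.16  0.37  1.09 -0.    1.68 -2.45]
```

Run:
```python
from h import *
s=manip.state();p=s["tool_pos"]
manip.move_straight([p[0],p[1],400],max_speed=250)
manip.reach([630,172,360],down(np.radians(10)))
s=manip.state();print(s["t"],s["tool_pos"],s["joints"].round(3),s["contact_force"],s["torque"])
cam,im=shoot("wrist","w1");print(np.round(cam["T"],2).tolist(),cam["mtx"].round(1).tolist(),cam["k1"])
for b in blobs(im,(20,120,100),(35,255,255)): print(b,onz(cam,b[1:3],257).round(1))
print(proj(cam,[[642,176,252]]))
```

```text
3.9667 [630.25769441 171.08306045 360.07175513] [ 0.16   0.358  1.198 -0.     1.585 -0.014] [-0.24925675  0.29936469 -0.29700564] [ 0.00101367 -0.00139952 -0.02501815]
[[0.99, 0.16, 0.05, 617.85], [0.17, -0.94, -0.29, 244.51], [0.0, 0.29, -0.96, 503.35], [0.0, 0.0, 0.0, 1.0]] [[382.4, 0.0, 316.8], [0.0, 382.4, 245.5], [0.0, 0.0, 1.0]] -0.07580952730610713
(np.int32(435), np.float64(348.3), np.float64(209.2), np.int32(338), np.int32(195), np.int32(21), np.int32(30)) [[646.9 199.  257. ]]
(np.int32(6), np.float64(323.8), np.float64(225.8), np.int32(323), np.int32(225), np.int32(3), np.int32(3)) [[633.  185.2 257. ]]
(np.int32(9), np.float64(408.7), np.float64(440.1), np.int32(407), np.int32(439), np.int32(4), np.int32(3)) [[733.8  19.6 257. ]]
[[334.17964273 239.12416274]]
```

View pics/w1.png

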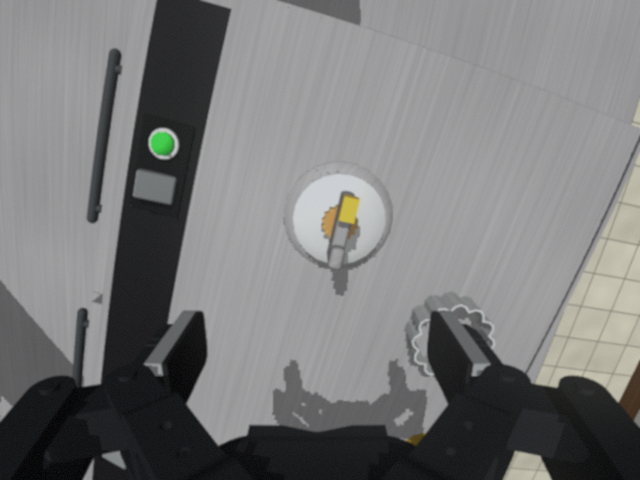

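The wrist view shows the lit lamp at (163,143). The vent cap is centred at about (342,215), the yellow ear at (348,209) and the steel ear's end at about (337,265). I'll enlarge that area to measure it.

Run:
```python
import cv2
im=cv2.imread("pics/w1.png")[150:310,270:430]
cv2.imwrite("pics/w1c.png",cv2.resize(im,(600,600),interpolation=cv2.INTER_CUBIC))
```

```text
(no output)
```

View pics/w1c.png

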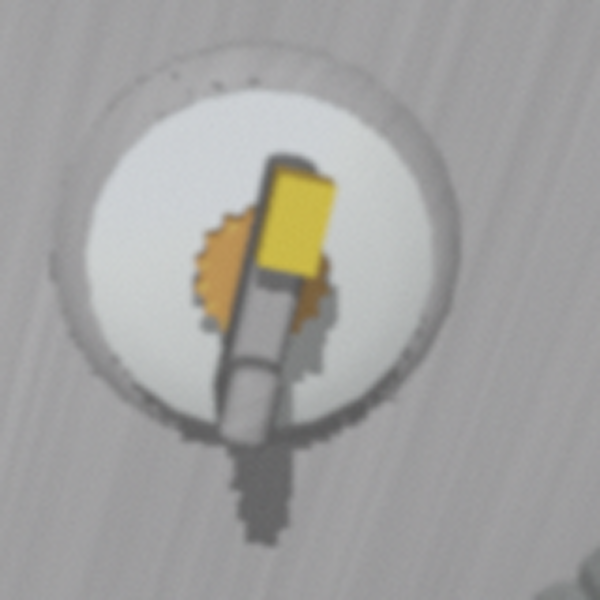

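Run:
```python
from h import *
cam=manip.camera_params("wrist")
for z in(256,258):
    a,b=onz(cam,[(270+306/3.75,150+176/3.75),(270+245/3.75,150+443/3.75)],z)
    d=a-b;print(z,a.round(1),b.round(1),np.hypot(*d[:2]).round(1),"mid",((a+b)/2).round(1),"yaw",np.degrees(np.arctan2(d[1],d[0])).round(1))
l,=onz(cam,[(163,143)],208);print("lamp",l.round(1))
# yellow side edges -> direction
a=onz(cam,[(270+x/3.75,150+y/3.75) for x,y in((275,170),(257,266),(337,183),(317,278))],257);
for p,q in((0,1),(2,3)): d=a[p]-a[q];print(np.degrees(np.arctan2(d[1],d[0])).round(1),np.hypot(*d[:2]))
c=onz(cam,[(270+255/3.75,150+240/3.75)],200);print("cap base",c)
```

```text
256 [647.5 207.2 256. ] [646.2 156.9 256. ] 50.4 mid [646.9 182.  256. ] yaw 88.5
258 [647.3 207.5 258. ] [646.  157.6 258. ] 50.0 mid [646.6 182.6 258. ] yaw 88.5
lamp [504.4 216.4 208. ]
90.4 17.269055375420532
89.8 17.21271609074926
cap base [[646.11843368 183.19993346 200.        ]]
```

The measurements are consistent: wing length is 50 mm, the lamp-to-vent distance is 146 mm, and the yaw is about 89°. I'll descend, grip across the bar, and check forces.

Run:
```python
from h import *
q=down(np.radians(-1))
C=np.array([646.4,182.4])
manip.reach([*C,300],q)
s=manip.state();print(s["t"],s["tool_pos"].round(2),s["contact_force"].round(2),s["torque"].round(3))
e=C-s["tool_pos"][:2]
manip.move_straight([*(C+e),231],q,max_speed=80)
def show(tag):
    s=manip.state();print(tag,round(s["t"],2),s["tool_pos"].round(2),s["contact_force"].round(2),s["torque"].round(3),s["joints"].round(3)[5],round(s["width"],2))
show("down");manip.grab(30);show("grab");manip.pause(.3);show("wait")
shoot("wrist","w2")
```

```text
4.375 [645.52 181.79 298.89] [-0.06 -0.08  0.15] [ 0.004  0.    -0.009]
down 5.39 [647.76 183.12 231.56] [ 0.1  -0.79  0.72] [0.012 0.037 0.027] 0.19 85.18
grab 6.07 [646.17 183.02 231.18] [-4.55 -0.61  5.47] [-0.078  0.787 -0.015] 0.19 9.1
wait 6.37 [646.16 183.02 231.14] [-6.18 -0.04  4.13] [-0.016  0.897 -0.089] 0.19 9.0
```

View pics/w2.png

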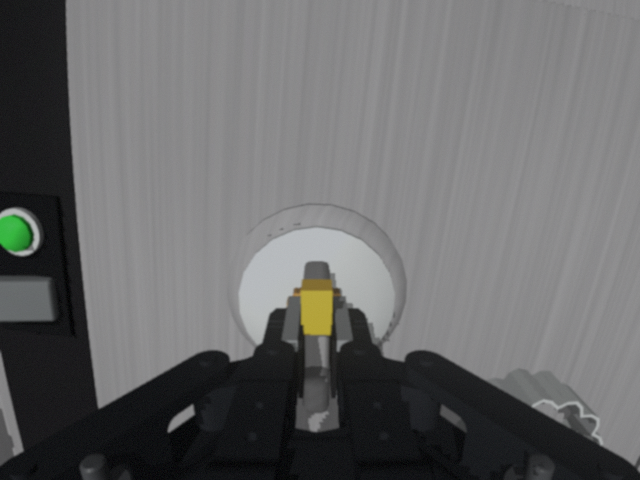

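The wing is held between the pads: width is 9.0 mm, the yellow ear is at (317,310), and it's centred. I'll null the side load, firm up the grip and turn clockwise in steps, watching the moment about z.

```bash
cat >> h.py <<'E'
def yaw(s):
    x=R.from_quat(s["tcp_rot"]).as_matrix()[:,0];return np.arctan2(x[1],x[0])
def show(tag):
    s=manip.state();print(tag,"t%.2f"%s["t"],s["tool_pos"].round(2),"F",s["contact_force"].round(1),"M",s["torque"].round(3),"q6 %.3f yaw %.4f w %.2f"%(s["joints"][5],yaw(s),s["width"]),flush=True);return s
E
python3 - <<'E'
from h import *
C=[646.0,182.7];ph=np.radians(-1)
manip.move_straight([*C,230.5],down(ph),max_speed=50);manip.grab(60);show("null")
for k in range(1,5):
    manip.move_straight([*C,230.5-.15*k],down(ph-.15*k),max_speed=50);show(k)
E
```

```text
null t6.88 [646.11 182.99 231.22] F [-4.4  1.3  6.1] M [ 0.04   0.607 -0.051] q6 0.190 yaw -0.0174 w 8.54
1 t7.18 [646.41 182.94 231.08] F [-3.5 -0.5  5.1] M [ 0.058  0.443 -0.011] q6 0.341 yaw -0.1679 w 8.57
2 t7.48 [646.68 182.85 230.92] F [-2.3  0.5  5.4] M [ 0.08   0.307 -0.034] q6 0.489 yaw -0.3165 w 8.42
3 t7.78 [646.95 182.74 230.8 ] F [-0.9 -0.3  5.9] M [ 0.004  0.18  -0.101] q6 0.637 yaw -0.4642 w 8.55
4 t8.08 [647.16 182.57 230.65] F [ 0.4 -0.8  4.7] M [-0.15   0.012 -0.068] q6 0.785 yaw -0.6125 w 8.65
```

Run:
```python
from h import *
C=[646.3,182.7];p0=np.radians(-1);d=.6
while d<2.72:
    d+=.1
    manip.move_straight([*C,230.5-d],down(p0-d),max_speed=50);s=show("%.2f"%d)
    if abs(s["torque"][2])>.25 or abs(yaw(s)-(p0-d))>.05: print("STOP");break
```

```text
0.70 t8.33 [647.31 182.42 230.52] F [-0.4 -0.8  4.9] M [-0.211  0.071 -0.108] q6 0.885 yaw -0.7125 w 8.76
0.80 t8.58 [647.48 182.28 230.44] F [ 0.2 -0.4  5.4] M [-0.331  0.015 -0.074] q6 0.985 yaw -0.8125 w 8.64
0.90 t8.83 [647.58 182.11 230.35] F [ 0.9 -1.9  4.7] M [-0.352 -0.058 -0.057] q6 1.085 yaw -0.9126 w 8.66
1.00 t9.08 [647.67 181.96 230.21] F [-0.1 -2.5  4.8] M [-0.476 -0.075 -0.122] q6 1.185 yaw -1.0124 w 8.75
1.10 t9.33 [647.79 181.79 230.15] F [ 1.8 -2.4  4.6] M [-0.631 -0.141 -0.063] q6 1.285 yaw -1.1123 w 8.36
1.20 t9.58 [647.81 181.61 230.07] F [ 0.7 -2.6  5.8] M [-0.763 -0.136  0.592] q6 1.384 yaw -1.2110 w 8.71
STOP
```

The moment jumps by 0.66 N m between 1.10 and 1.20 rad, so it's on the seat stop. I'll ease back in fine steps to find the unloaded contact angle.

Run:
```python
from h import *
C=[646.3,182.7];p0=np.radians(-1)
manip.pause(.3);show("hold")
for d in (1.18,1.16,1.14,1.12,1.10,1.07):
    manip.move_straight([*C,230.5-d],down(p0-d),max_speed=50);manip.pause(.1);show("%.2f"%d)
shoot("wrist","w3")
```

```text
hold t9.88 [647.83 181.6  230.08] F [ 1.1 -2.9  5.5] M [-0.755 -0.162  0.527] q6 1.383 yaw -1.2106 w 8.80
1.18 t10.23 [647.82 181.65 230.07] F [ 1.7 -2.6  5.3] M [-0.719 -0.17   0.307] q6 1.364 yaw -1.1911 w 8.29
1.16 t10.58 [647.8  181.71 230.09] F [ 1.7 -3.3  5.5] M [-0.637 -0.165  0.015] q6 1.344 yaw -1.1716 w 8.84
1.14 t10.93 [647.78 181.72 230.1 ] F [ 1.2 -3.7  5. ] M [-0.603 -0.135 -0.014] q6 1.324 yaw -1.1516 w 8.40
1.12 t11.28 [647.78 181.78 230.12] F [ 1.4 -2.9  5.2] M [-0.624 -0.203  0.008] q6 1.304 yaw -1.1316 w 8.30
1.10 t11.63 [647.79 181.82 230.17] F [ 0.3 -2.9  4.6] M [-0.571 -0.182  0.009] q6 1.284 yaw -1.1116 w 8.46
1.07 t11.98 [647.76 181.84 230.22] F [ 1.1 -3.5  6. ] M [-0.579 -0.162  0.017] q6 1.254 yaw -1.0815 w 8.71
```

View pics/w3.png

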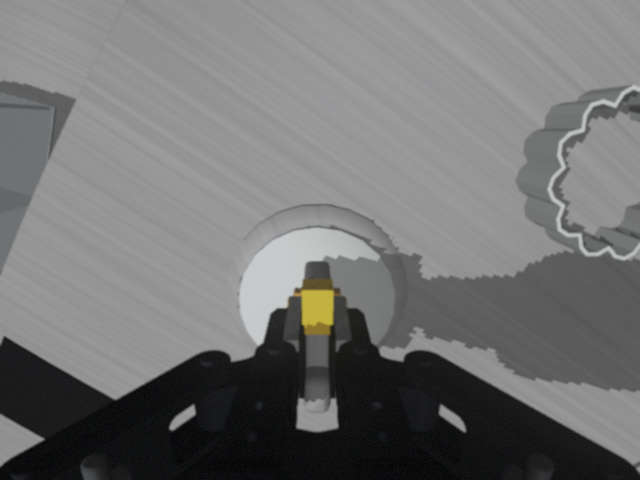

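The seat's contact yaw is about -1.170. The wing still lies flat in the pads, with the yellow ear at (317,310) as before. Now I'll back off to yaw -1.170 + 1.571 = 0.401.

Run:
```python
from h import *
C=[646.3,182.7];p0=np.radians(-1);tgt=-1.170+np.pi/2
for ph in np.r_[np.linspace(-1.0875,tgt-.003,11)[1:]]:
    manip.move_straight([*C,230.5+ph-p0],down(ph),max_speed=50);s=show("%.3f"%ph)
    if abs(s["torque"][2])>.3: print("ABORT");break
manip.pause(.5);s=show("end");e=tgt-yaw(s);print("err",e)
cam,im=shoot("wrist","w4");_,i2=shoot("top","t2")
print([b[:3] for b in blobs(im,(20,120,100),(35,255,255),100)],[b[:3] for b in blobs(cv2.imread("pics/w3.png")[:,:,::-1].copy(),(20,120,100),(35,255,255),100)])
```

```text
-0.939 t12.33 [647.61 182.15 230.38] F [ 1.  -2.   5.6] M [-0.467 -0.11   0.058] q6 1.105 yaw -0.9325 w 8.55
-0.790 t12.63 [647.44 182.37 230.48] F [ 0.4 -1.4  5.5] M [-0.303 -0.032  0.02 ] q6 0.957 yaw -0.7839 w 8.25
-0.642 t12.93 [647.21 182.55 230.64] F [-0.7 -1.4  5.9] M [-0.177  0.135  0.037] q6 0.808 yaw -0.6354 w 8.61
-0.493 t13.23 [646.97 182.76 230.73] F [-1.2 -0.1  5.4] M [-0.13   0.184  0.066] q6 0.659 yaw -0.4868 w 8.50
-0.345 t13.53 [646.71 182.86 230.9 ] F [-1.8  0.1  6.1] M [-0.075  0.294  0.033] q6 0.511 yaw -0.3382 w 8.87
-0.196 t13.83 [646.46 182.99 231.06] F [-3.  -0.3  6.7] M [0.036 0.41  0.014] q6 0.362 yaw -0.1896 w 8.34
-0.048 t14.13 [646.15 183.01 231.14] F [-2.8 -0.2  7.3] M [-0.042  0.51   0.061] q6 0.214 yaw -0.0411 w 8.64
0.101 t14.43 [645.86 183.01 231.31] F [-3.8  0.3  8.7] M [-0.069  0.692  0.051] q6 0.065 yaw 0.1074 w 8.27
0.249 t14.73 [645.55 182.97 231.42] F [-5.  -0.4  8.5] M [-0.026  0.772  0.029] q6 -0.083 yaw 0.2560 w 8.64
0.398 t15.03 [645.27 182.91 231.53] F [-6.7  0.5  8.4] M [-0.054  0.928  0.116] q6 -0.232 yaw 0.4046 w 8.61
end t15.53 [645.31 182.91 231.58] F [-5.4  0.   8.8] M [-0.043  0.954  0.04 ] q6 -0.231 yaw 0.4042 w 8.75
err -0.0033542184292039146
[(np.int32(1689), np.float64(316.0), np.float64(306.3))] [(np.int32(1424), np.float64(317.0), np.float64(310.1))]
```

View pics/w4.png

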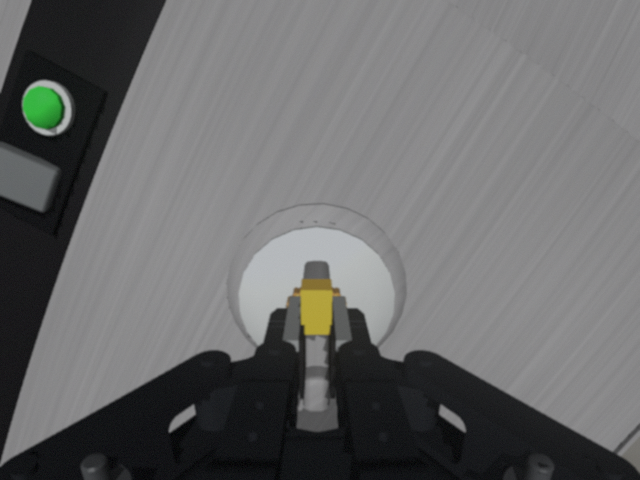

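View pics/t2.png

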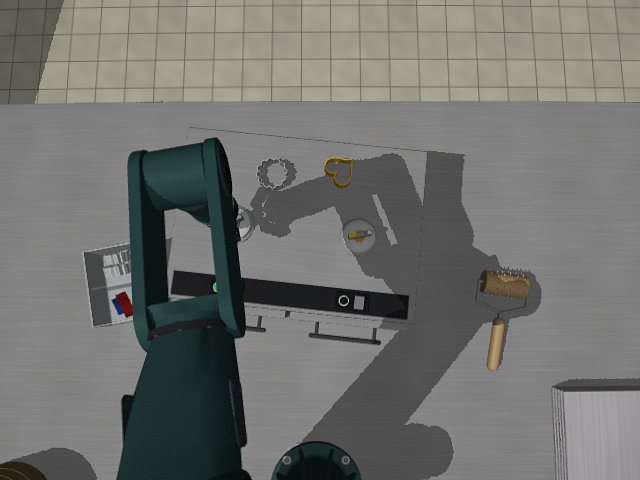

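The wing still lies flat in the pads, with the yellow ear at (316,306). In the top view the other vent (359,236), the cutters, the docker and the caddy are where they were. I'm handing it in.

```bash
python3 -c "
from h import *
show('final');manip.close_job()"
```

```text
final t15.63 [645.31 182.88 231.57] F [-6.3 -0.3  8.3] M [-0.016  0.964  0.084] q6 -0.231 yaw 0.4041 w 8.11
the job is handed in; nothing more can be done
```

The left drawer's lamp was the lit one. I screwed its steam vent down clockwise in a single grasp until it seated, backed it off a quarter turn, and handed in at 15.6 s still gripping the wings at 60 N.

- **Seating:** the moment about the screw axis jumped by about 0.66 N m after roughly 1.15 rad of clockwise turn. That fits the given starting range of 0.9 to 2.6 rad. Easing back put the unloaded contact at a tool yaw of -1.170 rad.
- **Quarter turn:** the final yaw was 0.404 rad, which is 1.574 rad open from the seat. The seat angle itself is only good to about 0.01 rad. I read these angles from the gripper, since the vent's own angle can't be read.
- **Grip:** the last wrist picture shows the wing still flat between the pads. A steady load of about 10 N remains on the tool. It comes from a small centring error (the tool's position shifted by about 2.5 mm as it turned), and it is well under the limits.
- **Surroundings:** in the last top picture the right vent, the dark switch, the cutters, the docker and the caddy look unmoved. The arm partly hides the lit switch and the caddy in that picture, but the lit switch looks unchanged in the wrist picture. I saw nothing that failed or disagreed.

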